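# Take a lump of charcoal off the coffee burner with the tongs

## Task

Coal is wanted for the incense: lift the jebena off the charcoal burner, keeping it upright, and stand it gently in the middle of the round straw mat, then take the steel tongs and with them pick the big lump of charcoal off the burner's bed, nipped between the two jaws. Finish while still gripping the tongs and holding the lump up, about a hand's breadth above the pot rests; never touch the lump with the gripper itself, and leave the cups and the other things on the counter as they are.

Things in the scene. Friction and masses are not known exactly. Their poses are not given: they have to be found in the camera images.
- burner_top (a point): Low round charcoal burner of dark sheet steel, fixed, 198 mm across its rim. This point: on its centre line, level with the tops of its 3 pot rests, 143 mm above the counter. The rests are 12 mm wide, stand on the rim and reach in to 48 mm from the centre line, along the burner's +x and at 120 degrees either side, so an open gap faces its -x (draught door, robot side).
- jebena_handle (a point): Middle of the level top piece of the black clay jebena's strap handle, 150 mm above its flat underside and 64 mm from its centre line, on its -x side. The strap is 16 mm wide (along the jebena's y), 14 mm thick (up and down), level for 40 mm along x. The jebena's x points from handle to spout, z up along the neck.
- jebena_foot (a point): Centre of the jebena's flat underside; same axes. 0.6 to 0.85 kg. Belly 152 mm across, foot 116 mm, neck 34 to 44 mm, mouth 190 mm above the underside; the spout reaches 112 mm from the centre line. It starts standing on the burner's pot rests.
- mat: round woven straw mat lying on the counter, 156 mm across, 8 mm thick, fixed; origin at the centre of its underside. It lies to one side of the burner and the tongs to the other.
- tongs_grip (a point): Place to hold the steel tongs: midway between their arms, half-way up (14 mm over the counter as they lie). U-shaped spring tongs, 0.11 kg (balanced here), opening sideways, of strip 3 mm thick, 20 mm tall; grip plates 80 mm long, 28 mm tall at this point. x points from bow to jaws, z up. The bow ends 134 mm behind this point, the jaws 154 mm ahead. Sprung open at rest: 58 mm over the arms here.
- tongs_jaws (a point): Midway between the jaw faces, half-way up, 130 mm ahead of the grip point along x; faces 20 mm tall, from 20 mm behind to 17 mm ahead of it, 73 mm apart at rest. Squeezed at the grip point to 39 mm over the arms, the arms are parallel and the jaws 34 mm apart; each mm there closes the jaws by 2.1 mm. The spring pushes back 10 to 12 N a side.
- tongs_left: left arm of the tongs with its jaw, on a springy hinge at the bow; origin at the bow, 115 mm behind the grip point
- tongs_right: right arm of the tongs, likewise
- lump_center (a point): centre, half-way up, of the big lump of charcoal: a round stub of a burnt branch 36 mm thick and 38 mm tall, 0.03 kg, standing loose on end near the middle of the burner's bed under the jebena. Its z runs along the stub.
- cup_1: white ceramic sini cup without handle, 57 mm across, 48 mm tall, in front of the burner; origin under its foot. Leave alone.
- cup_2: the same, behind the burner as the robot sees it, on the robot's left
- cup_3: the same, behind the burner, on the robot's right
- incense_burner: small terracotta goblet, 84 mm across, 82 mm tall, origin under its foot. Leave alone.
- sugar_bowl: steel sugar bowl with a spoon in it, 86 mm across, 58 mm tall, origin under its foot. Leave alone.
- burner: The same burner; origin under its middle, same axes. Its rim is 105 mm above the counter, its flat grey bed of ash and small bits 99 mm. Two wire handles stick out at its +y and -y to 115 mm from the centre line, 87 mm high.
Things that resemble listed ones, but are neither listed nor needed, are in the scene too. What is shaped like the part that bears jebena_handle but yellow is not meant.

How it is judged (in metres and radians):
On the way, in this order (a step that is already met when the one before it is completed fails the run):
1. the jebena is lifted off the pot rests (z of jebena_foot in the frame of burner_top above 0.01 m and contact force between the fingers and jebena above 1 N), for 0.1 s.
2. the jebena stands upright on the mat, let go (horizontal distance between jebena_foot and mat below 0.03 m and contact force between jebena and mat above 3 N and angle between jebena_foot's own z axis and vertical below 0.1 rad and contact force between each of the arm, the fingers and jebena below 0.1 N), for 0.2 s.
3. the tongs, gripped by the robot, nip the lump between both jaws (contact force between the fingers and tongs above 2 N and contact force between each of tongs_left, tongs_right and lump above 1 N), for 0.2 s.
At the end, for the whole second after the job is handed in: The lump is held still, nipped by both jaws of the tongs (over 1 N each), its centre over 45 mm above the pot rests' tops, the tongs in the robot's fingers and touching neither burner nor jebena; the jebena stands at rest, upright within 0.1 rad, within 30 mm of the mat's centre (all of step 3 and z of lump_center in the frame of burner_top above 0.045 m and linear speed of lump below 0.03 m/s and horizontal distance between jebena_foot and mat below 0.03 m and contact force between jebena and mat above 3 N and angle between jebena_foot's own z axis and vertical below 0.1 rad and linear speed of jebena below 0.02 m/s and contact force between tongs and burner below 0.5 N and contact force between tongs and jebena below 0.5 N); the arm keeps its last pose, push and grip.
It fails at once if the gripper or arm touches the lump (contact force between any of the fingers, the arm and lump above 0.3 N).
It fails at once if the jebena is tipped by more than 35 degrees (angle between jebena_foot's own z axis and vertical above 0.61 rad).
It fails at once if the jebena is set down hard (contact force between jebena and mat above 60 N).
It fails at once if a cup, the sugar bowl or the incense burner is shoved or tipped (distance of any of cup_1, cup_2, cup_3, incense_burner, sugar_bowl from where it was at the start of the episode above 0.03 m or angle between any of cup_1, cup_2, cup_3, incense_burner, sugar_bowl's own z axis and vertical above 0.5 rad).
It also fails if it takes over 56 s, if anything falls off the work surface, if the arm or the gripper's body presses on something with over 40 N, if the wrist force passes 120 N, or if a joint passes its speed limit or range.

## Robot

A 6-joint arm with a two-finger parallel gripper is mounted at the origin on the work surface. World frame = base frame: x ahead of the robot, y to its left, z up, the work surface at z = 0. Lengths are in m, angles in degrees, forces in N, time in s.
With the tool pointing down it reaches from about 0.25 to 0.775 m from the base axis. Payload 4 kg.
Tool frame: the origin (TCP) lies at the very end of the fingers, on their centre line; the grasp point (between the pads) lies 19 mm behind it; z points along the fingers, x is the direction in which the jaws open and shut, and the axes are right-handed (so a half turn about z gives the same grasp; the last joint's range is limited). The gripper opens to 94 mm and grips with 3 to 60 N. Pads are 16 mm wide; open, the fingers measure 119 mm over their backs; the gripper's body (75 mm by 177 mm) begins 78 mm behind the grasp point.
Start: joints at [63.134, 4.996, 78.535, -0, 96.463, -5.907], TCP at [0.197, 0.514, 0.206] pointing down, gripper open.
Joint ranges: [-177.83, 177.83], [-43.37, 116.18], [15.69, 146.23], [-61.86, 241.86], [9.47, 152.12], [-147.06, 147.06]. Speed limits (degrees/s): [159.86, 159.86, 180, 180, 180, 180].

## Interface

Orientations are given as a 3x3 rotation matrix whose columns are the frame's x, y, z axes.
In Python, from station import status, imaging, job gives the robot as it stands.
- The arm moves only by the tool play_rows, never from a script. Its argument "targets" is a list of rows, each an object with "rot": the turn, a rotation vector about the tool's x, y, z in degrees, a list of three; "travel": the shift along the tool's x, y, z in mm, a list of three; "gripper": the finger opening in mm, from 0 to 94. In form: [{"rot": [ax, ay, az], "travel": [dx, dy, dz], "gripper": gripper}, ...]. A call has 1 to 20 rows; each row is the pose to reach, as a shift and turn from the pose commanded when the call began, along the tool's axes at that moment; what a row does not reach only later rows make up. A row lasts 1/12 s, in which the tool goes at most 41.7 mm and 7.16 degrees, less where a joint would pass 70% of its speed; a pose out of reach is approached as far as the arm can. A call with a gripper value outside its range is refused whole. The fingers move at their own pace and stop on an object; "force" is the grip in N (left out, the last holds). Time passes only in rows, so rows that repeat a pose let the fingers close. It gives the time, the measured TCP pose, the force and the opening at its end, in the units of the state.
- status.get_obs(): the state, without advancing time (a new reading comes with each control period).
- imaging.camera(name): name is "side" or "top" or "wrist"; returns a dict with "frame" (420x560x3 uint8, red, green, blue), "depth" (420x560 float32, m along the optical axis (not along the pixel's ray), 0 where there is no reading), "mtx" (3x3 intrinsics, pixels), "distortion" ([k1, k2, p1, p2, k3] as OpenCV has them; the pictures are not rectified), "T" (4x4, takes a point from camera to world coordinates); the wrist camera has in their place "tool_from_camera" (4x4, takes a point from camera to tool coordinates, whose origin is the TCP and whose axes are the tool frame's). Camera axes: x right, y down, z forward; pixel columns grow to the right and rows downward; lengths in m; the calibration is good to about 2 mm. A picture is of the moment at which its call begins: read the wrist's pose just before it.
- job.close_job(): hands the job in, once; it reports no verdict.
The state is a dict: "time": time; "q": joint angles; "joint_velocities": joint speeds; "joint_efforts": joint torques, N m; "tool_pos": TCP position; "eef_rot": TCP orientation; "wrist_force": force on the tool from outside, world axes, zero at the start; "ft_torque": the same for the moment, N m; "gripper_width": opening from 0.0 (shut) to 1.0 (fully open).
Only numpy, scipy, OpenCV 4.12 (cv2) and the standard library are available. Lean on these libraries where they do the work, as an engineer would, in place of code of your own. Each camera call takes 0.05 s, during which the arm holds its last target.

## Working session

There is one attempt and no reset: what is moved stays moved. The work goes in short steps, Python scripts to look and compute and a tool call to move; the robot and the scene stay as the last step left them, time stands still between calls to the robot, and variables do not carry over. Pictures are saved under pics/ and viewed, and the job is handed in when it is done.

Besides the shell and the picture viewer there is one more tool, called as name(argument=value, ...) on one line, values as JSON. play_rows: Moves the arm, as the interface text tells. Its arguments: {"type":"object","properties":{"targets":{"type":"array"},"force":{"type":"number"}},"required":["targets"]}

```bash
ls; mkdir -p pics
cat > h.py <<'E'
import numpy as np, cv2
from station import status, imaging, job
def snap(n):
    o=status.get_obs(); c=imaging.camera(n); 
    if 'T' not in c:
        T=np.eye(4);T[:3,:3]=np.array(o['eef_rot']);T[:3,3]=o['tool_pos']
        c['T']=T@np.array(c['tool_from_camera'])
    return c
def save(c,f): cv2.imwrite(f,c['frame'][:,:,::-1])
def cloud(c):
    h,w=c['depth'].shape
    u,v=np.meshgrid(np.arange(w),np.arange(h))
    p=np.stack([u,v],-1).reshape(-1,1,2).astype(float)
    n=cv2.undistortPoints(p,np.array(c['mtx']),np.array(c['distortion'])).reshape(h,w,2)
    d=c['depth'][...,None]
    P=np.concatenate([n*d,d],-1)
    T=np.array(c['T']); W=P@T[:3,:3].T+T[:3,3]
    W[c['depth']==0]=np.nan
    return W
def ray(c,uv,z):
    n=cv2.undistortPoints(np.array(uv,float).reshape(-1,1,2),np.array(c['mtx']),np.array(c['distortion'])).reshape(-1,2)
    T=np.array(c['T']); d=np.c_[n,np.ones(len(n))]@T[:3,:3].T; o=T[:3,3]
    return o+d*((z-o[2])/d[:,2])[:,None]
def proj(c,X):
    Ti=np.linalg.inv(np.array(c['T'])); X=np.atleast_2d(X)
    p,_=cv2.projectPoints(X@Ti[:3,:3].T+Ti[:3,3],np.zeros(3),np.zeros(3),np.array(c['mtx']),np.array(c['distortion']))
    return p.reshape(-1,2)
E
python3 - <<'E'
from h import *
import pickle
for n in ['top','side','wrist']:
    c=snap(n); save(c,f'pics/{n}0.png'); pickle.dump(c,open(f'{n}0.pkl','wb')); print(n,c['T'][:3,3],c['T'][:3,2])
print(status.get_obs())
E
```

```text
pics
top [ 0.39727352 -0.00595142  1.20264915] [ 0.1226343   0.00903591 -0.99241079]
side [0.48007681 0.89423811 1.22747137] [ 0.0279345  -0.64869446 -0.7605361 ]
wrist [0.11846555 0.54323036 0.38312432] [ 0.26951644 -0.1055252  -0.95719659]
{'time': 0.15, 'q': array([ 6.31354485e+01,  5.02926414e+00,  7.86026021e+01, -8.02673496e-04,
        9.64638496e+01, -5.90724403e+00]), 'joint_velocities': array([ 0.02825724, -0.13045219, -0.33195673,  0.00240835,  0.01530985,
       -0.05760948]), 'joint_efforts': array([ 1.77981408e-03, -3.40644228e+01, -3.02793682e+01,  7.18024001e-02,
        3.04927595e-02, -1.22322458e-04]), 'tool_pos': array([0.19653952, 0.51323822, 0.20459413]), 'eef_rot': array([[ 3.57673060e-01,  9.33846578e-01, -7.42477507e-04],
       [ 9.33845392e-01, -3.57673796e-01, -1.49655495e-03],
       [-1.66311747e-03, -1.58081809e-04, -9.99998605e-01]]), 'wrist_force': array([0.70143041, 0.0286475 , 0.68180495]), 'ft_torque': array([-0.02367427,  0.0028607 ,  0.00500562]), 'gripper_width': 0.9968739165505304}
```

View pics/top0.png

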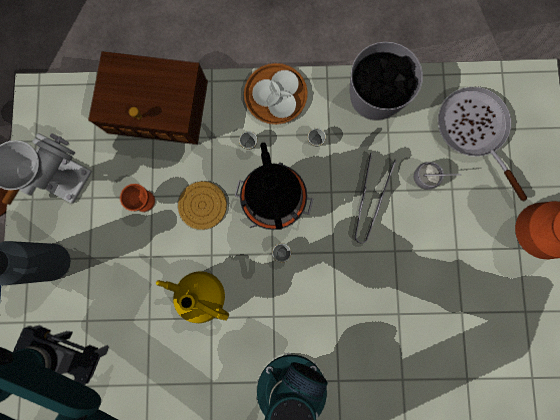

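View pics/side0.png

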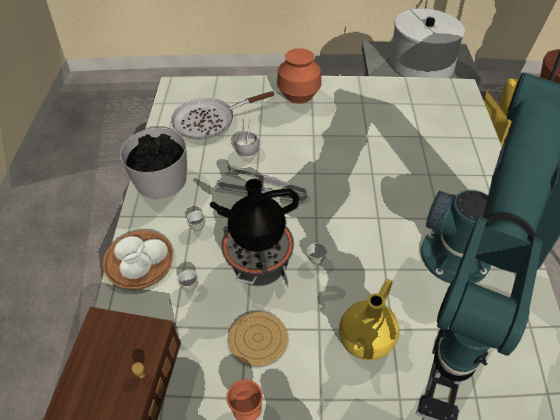

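The top view shows the black jebena on the burner at about (273,190), spout up the image and handle at about (278,225). The mat is at (203,205). The tongs have their bow at (357,240) and jaws towards (365,155)/(392,160). The yellow jebena at (200,298) is the decoy.

Run:
```python
from h import *
import pickle
t=pickle.load(open('top0.pkl','rb')); s=pickle.load(open('side0.pkl','rb'))
def crop(c,x0,x1,y0,y1,f,k):
    cv2.imwrite(f,cv2.resize(c['frame'][y0:y1,x0:x1,::-1],None,fx=k,fy=k,interpolation=cv2.INTER_CUBIC))
crop(t,220,420,130,270,'pics/tc.png',4)
crop(s,170,330,150,290,'pics/sc.png',4)
# mat: straw colour mask in top
for c,n,r in [(t,'top',(170,240,170,240)),(s,'side',(220,300,305,370))]:
    hsv=cv2.cvtColor(c['frame'],cv2.COLOR_RGB2HSV)
    m=cv2.inRange(hsv,(12,90,80),(28,255,255)); k=np.zeros_like(m); k[r[2]:r[3],r[0]:r[1]]=m[r[2]:r[3],r[0]:r[1]]
    cs=max(cv2.findContours(k,0,2)[0],key=cv2.contourArea)
    P=ray(c,cs.reshape(-1,2),.008); (x,y),rad=cv2.minEnclosingCircle(P[:,:2].astype(np.float32)); print('mat',n,x,y,rad,P[:,:2].min(0),P[:,:2].max(0))
W=cloud(t)
# by height
for n,(u,v) in dict(cup1=(281,254),cup3=(317,136),cup2=(248,141),inc=(137,198),sug=(428,175),table=(300,300),table2=(120,250)).items():
    print(n,W[v,u])
W2=cloud(s)
for nm,Wc in [('top',W),('side',W2)]:
    m=(Wc[...,2]>0.262)&(Wc[...,2]<0.36)&(Wc[...,0]>.38)&(Wc[...,0]<.75)&(abs(Wc[...,1])<.2)
    q=Wc[m]; print(nm,len(q),q.min(0),q.max(0))
    m=(Wc[...,2]>0.322)&(Wc[...,2]<0.36)&(Wc[...,0]>.38)&(Wc[...,0]<.75)&(abs(Wc[...,1])<.2)
    q=Wc[m];print('neck top',len(q),q.mean(0),q.min(0),q.max(0))
```

```text
mat top 0.5686379671096802 0.27115553617477417 0.07796023041009903 [0.49151602 0.19652633] [0.6456292  0.34615371]
mat side 0.5673057436943054 0.27253031730651855 0.07806140929460526 [0.4922695  0.19646665] [0.64486639 0.34932285]
cup1 [0.4077464  0.02224156 0.00391185]
cup3 [ 0.78399088 -0.1022942   0.00928435]
cup2 [0.77448525 0.12157538 0.00528135]
inc [0.5885791  0.46002762 0.04989123]
sug [ 0.63830558 -0.4354163   0.04865359]
table [ 0.26534897 -0.03339482  0.00055125]
table2 [ 0.43227259  0.5312517  -0.0037599 ]
top 744 [0.46617899 0.00760666 0.26202069] [0.68041852 0.06776841 0.3359711 ]
neck top 253 [0.57321111 0.03779084 0.33237096] [0.55277936 0.01785649 0.3283149 ] [0.5937309  0.05776669 0.3359711 ]
side 955 [0.46476109 0.01581517 0.26201023] [0.68187082 0.07062791 0.33898084]
neck top 208 [0.57246017 0.04207075 0.33237844] [0.55329584 0.01763284 0.32206635] [0.59192476 0.05943915 0.33898084]
```

View pics/tc.png

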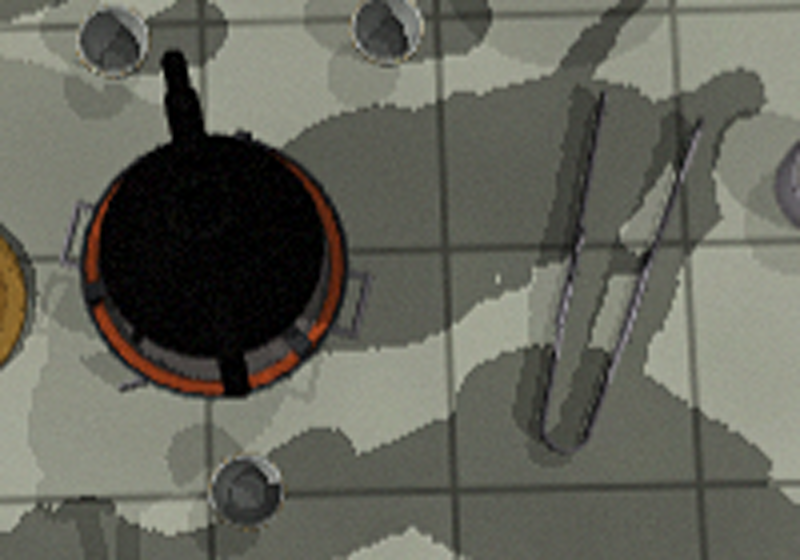

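View pics/sc.png

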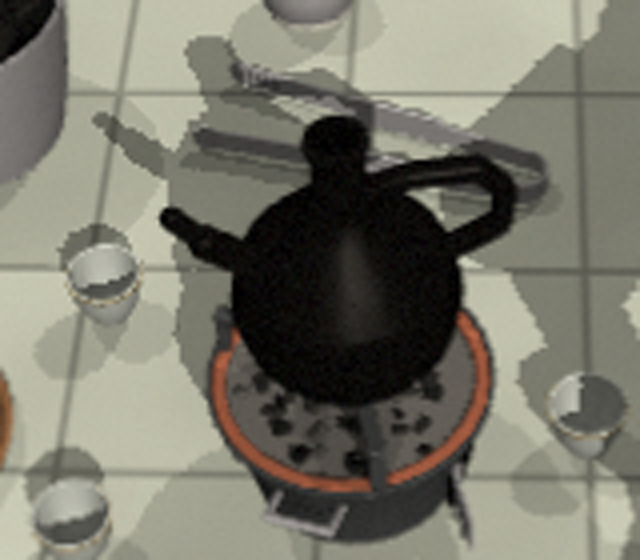

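Run:
```python
from h import *
import pickle
t=pickle.load(open('top0.pkl','rb')); s=pickle.load(open('side0.pkl','rb'))
for nm,c in [('top',t),('side',s)]:
    W=cloud(c)
    q=W[(W[...,2]>0.28)&(W[...,2]<0.305)&(W[...,0]>.45)&(W[...,0]<.535)&(abs(W[...,1]-.03)<.06)]
    print(nm,'handle',len(q),q.min(0),q.max(0),np.median(q,0))
    for x0 in np.arange(.455,.535,.01):
        k=q[(q[:,0]>=x0)&(q[:,0]<x0+.01)]
        if len(k): print('  %.3f'%x0,len(k),k[:,1].min(),k[:,1].max(),k[:,2].max())
    q=W[(W[...,2]>0.2)&(W[...,2]<0.3)&(W[...,0]>.655)&(W[...,0]<.72)&(abs(W[...,1]-.03)<.08)]
    print('spout',len(q),q.max(0),np.median(q,0), q[q[:,0]>q[:,0].max()-.012].mean(0))
    # belly extents
    q=W[(W[...,2]>0.17)&(W[...,2]<0.34)&(W[...,0]>.45)&(W[...,0]<.7)&(abs(W[...,1]-.03)<.1)]
    print('belly y',q[:,1].min(),q[:,1].max())
    # burner rim
    q=W[(W[...,2]>0.100)&(W[...,2]<0.112)&(W[...,0]>.4)&(W[...,0]<.75)&(abs(W[...,1]-.03)<.15)]
    print('rim',len(q),q.min(0),q.max(0))
    # tongs
    q=W[(W[...,2]>0.012)&(W[...,2]<0.04)&(W[...,0]>.38)&(W[...,0]<.78)&(W[...,1]<-.15)&(W[...,1]>-.37)]
    print('tongs',len(q))
    if len(q):
      for x0 in np.arange(.4,.78,.02):
        k=q[(q[:,0]>=x0)&(q[:,0]<x0+.02)]
        if len(k): print('  %.3f'%x0,len(k),np.round(np.sort(k[:,1])[::max(1,len(k)//6)],3),k[:,2].max().round(3))
```

```text
top handle 183 [0.47048106 0.01396043 0.28013122] [0.53495835 0.03705706 0.30291912] [0.50279364 0.0253023  0.29794659]
  0.465 10 0.014258344950449833 0.02648929833116715 0.2894186233986179
  0.475 32 0.01396043349280568 0.028821673688482617 0.2967564362455968
  0.485 27 0.015931429250483294 0.030477170651071785 0.3017292732937473
  0.495 28 0.018084089668521954 0.03257595582534043 0.30190190827051655
  0.505 31 0.01802633869510554 0.03480345643603982 0.30132561877281483
  0.515 28 0.020201252516264125 0.03705706026855186 0.3029191210703086
  0.525 27 0.022320476734099034 0.036983222254951285 0.30226629552463613
spout 85 [0.68041852 0.06250908 0.28831467] [0.66571076 0.05328266 0.2740818 ] [0.67422877 0.0546233  0.28397336]
belly y -0.037162235549316656 0.11080528203027251
rim 669 [ 0.4786692  -0.05729572  0.10000272] [0.67132213 0.13655095 0.11172255]
tongs 322
  0.420 7 [-0.234 -0.232 -0.229 -0.226 -0.222 -0.219 -0.217] 0.028
  0.440 20 [-0.248 -0.245 -0.242 -0.238 -0.214 -0.211 -0.208] 0.027
  0.460 24 [-0.255 -0.254 -0.251 -0.216 -0.213 -0.211] 0.027
  0.480 20 [-0.265 -0.261 -0
[... 2088 characters left out ...]
.520 27 [-0.281 -0.279 -0.279 -0.277 -0.275 -0.274 -0.273] 0.032
  0.540 30 [-0.292 -0.287 -0.285 -0.282 -0.28  -0.233] 0.031
  0.560 48 [-0.297 -0.291 -0.288 -0.244 -0.236 -0.233] 0.031
  0.580 22 [-0.309 -0.302 -0.299 -0.298 -0.295 -0.294 -0.294 -0.292] 0.032
  0.600 21 [-0.317 -0.313 -0.312 -0.308 -0.307 -0.306 -0.306] 0.028
  0.620 28 [-0.326 -0.32  -0.316 -0.314 -0.312 -0.252 -0.247] 0.029
  0.640 41 [-0.331 -0.326 -0.324 -0.319 -0.254 -0.253 -0.251] 0.028
  0.660 39 [-0.339 -0.336 -0.331 -0.325 -0.26  -0.258 -0.255] 0.032
  0.680 45 [-0.348 -0.342 -0.339 -0.334 -0.265 -0.261 -0.26 ] 0.028
  0.700 22 [-0.272 -0.271 -0.269 -0.269 -0.267 -0.265 -0.264 -0.261] 0.027
  0.720 1 [-0.27] 0.017
```

Run:
```python
from h import *
import pickle
s=pickle.load(open('side0.pkl','rb'))
W=cloud(s)
# near-side silhouette: max y for points near axis plane, and x extents per z
for z in np.arange(.2,.34,.008):
    k=W[(abs(W[...,2]-z)<.004)&(abs(W[...,0]-.573)<.06)&(abs(W[...,1]-.04)<.09)]
    if len(k): print('%.3f'%z,len(k),k[:,0].min().round(3),k[:,0].max().round(3),k[:,1].max().round(3))
o=status.get_obs();print(o['time'],o['tool_pos'])
```

```text
0.200 121 0.514 0.63 0.116
0.208 128 0.514 0.632 0.114
0.216 137 0.514 0.632 0.112
0.224 205 0.514 0.632 0.109
0.232 244 0.514 0.633 0.109
0.240 255 0.515 0.631 0.1
0.248 308 0.522 0.632 0.092
0.256 256 0.529 0.617 0.085
0.264 154 0.539 0.61 0.075
0.272 74 0.549 0.598 0.066
0.280 63 0.55 0.593 0.062
0.288 61 0.514 0.589 0.058
0.296 104 0.514 0.588 0.058
0.304 63 0.514 0.588 0.06
0.312 31 0.557 0.588 0.059
0.320 22 0.556 0.587 0.059
0.328 65 0.553 0.592 0.059
0.336 134 0.554 0.592 0.059
0.15 [0.19653952 0.51323822 0.20459413]
```

Run:
```python
from h import *
import pickle
s=pickle.load(open('side0.pkl','rb'))
f=s['frame'][170:260,200:310,::-1].astype(float)
f=(np.clip(f*4,0,255)).astype('uint8')
cv2.imwrite('pics/neck.png',cv2.resize(f,None,fx=6,fy=6,interpolation=cv2.INTER_CUBIC))
```

```text
(no output)
```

View pics/neck.png

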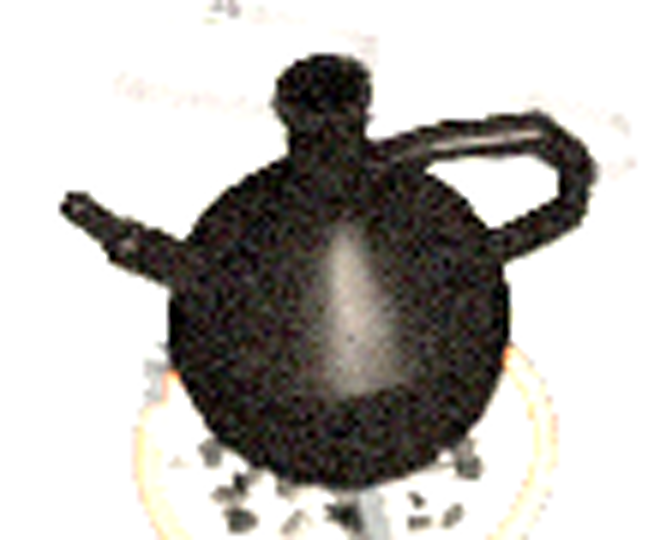

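View pics/wrist0.png

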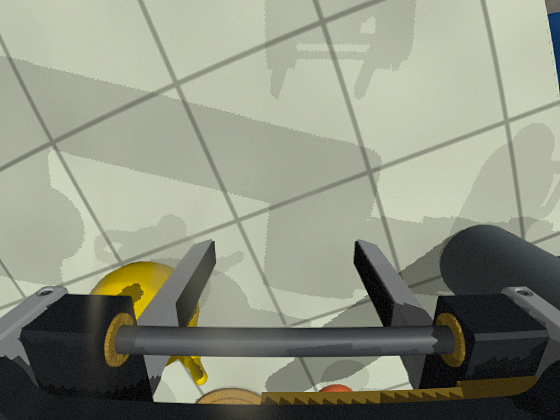

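The neck is a cylinder of about 17 mm radius from z 0.28 to 0.32, with its axis at about (0.5725, 0.040). I'll grip there because it is balanced on the centre line, with the jaws along the jebena's y.

```bash
cat >> h.py <<'E'
import json,os
def Ryaw(a):
    a=np.radians(a); return np.array([[np.cos(a),np.sin(a),0],[np.sin(a),-np.cos(a),0],[0,0,-1]])
def led():
    return json.load(open('led.json')) if os.path.exists('led.json') else dict(p=[.197,.514,.206],yaw=69.04)
def plan(p,yaw):
    l=led(); R=Ryaw(l['yaw']); d=R.T@(np.array(p)-l['p'])*1000
    print('from',l,'travel',d.round(1),'rotz',round(-(yaw-l['yaw']),1),'meas',status.get_obs()['tool_pos'].round(4))
def upd(travel,rotz):
    l=led(); R=Ryaw(l['yaw']); p=np.array(l['p'])+R@np.array(travel)/1000
    json.dump(dict(p=p.tolist(),yaw=l['yaw']-rotz),open('led.json','w')); o=status.get_obs()
    print('cmd',p.round(4),l['yaw']-rotz,'meas',o['tool_pos'].round(4),'yaw',np.degrees(np.arctan2(o['eef_rot'][1,0],o['eef_rot'][0,0])).round(2),'F',o['wrist_force'].round(1),'w',(o['gripper_width']*94).round(1),'t',o['time'])
E
python3 -c "
from h import *
plan([.5725,.040,.375],100)"
```

```text
from {'p': [0.197, 0.514, 0.206], 'yaw': 69.04} travel [-308.3  520.2 -169. ] rotz -31.0 meas [0.1965 0.5132 0.2046]
```

play_rows(targets=[{"rot": [0, 0, 0], "travel": [0, 0, -35], "gripper": 94}, {"rot": [0, 0, 0], "travel": [0, 0, -75], "gripper": 94}, {"rot": [0, 0, -3], "travel": [-20, 34, -110], "gripper": 94}, {"rot": [0, 0, -7], "travel": [-40, 68, -130], "gripper": 94}, {"rot": [0, 0, -11], "travel": [-60, 102, -150], "gripper": 94}, {"rot": [0, 0, -15], "travel": [-80, 136, -169], "gripper": 94}, {"rot": [0, 0, -19], "travel": [-100, 170, -169], "gripper": 94}, {"rot": [0, 0, -23], "travel": [-120, 204, -169], "gripper": 94}, {"rot": [0, 0, -27], "travel": [-140, 238, -169], "gripper": 94}, {"rot": [0, 0, -31], "travel": [-160, 272, -169], "gripper": 94}, {"rot": [0, 0, -31], "travel": [-180, 305, -169], "gripper": 94}, {"rot": [0, 0, -31], "travel": [-200, 338, -169], "gripper": 94}, {"rot": [0, 0, -31], "travel": [-220, 372, -169], "gripper": 94}, {"rot": [0, 0, -31], "travel": [-240, 406, -169], "gripper": 94}, {"rot": [0, 0, -31], "travel": [-260, 440, -169], "gripper": 94}, {"rot": [0, 0, -31], "travel": [-280, 474, -169], "gripper": 94}, {"rot": [0, 0, -31], "travel": [-297, 502, -169], "gripper": 94}, {"rot": [0, 0, -31], "travel": [-308, 520, -169], "gripper": 94}, {"rot": [0, 0, -31], "travel": [-308, 520, -169], "gripper": 94}, {"rot": [0, 0, -31], "travel": [-308, 520, -169], "gripper": 94}])

```text
time: 1.82
tool_pos: [0.5725, 0.0392, 0.3731]
eef_rot: [[-0.172, 0.985, -0.003], [0.985, 0.172, 0.001], [0.001, -0.002, -1.0]]
wrist_force: [-0.5, 0.1, -0.5]
gripper_width: 0.998
```

Run:
```python
from h import *
upd([-308,520,-169],-31)
c=snap('wrist'); save(c,'pics/w1.png')
W=cloud(c)
q=W[(W[...,2]>.318)&(W[...,2]<.345)&(abs(W[...,0]-.573)<.05)&(abs(W[...,1]-.04)<.05)]
print(len(q), q.min(0),q.max(0)) if len(q) else 0
```

```text
Traceback (most recent call last):
  File "h.py", line 39, in upd
    print('cmd',p.round(4),l['yaw']-rotz,'meas',o['tool_pos'].round(4),'yaw',np.degrees(np.arctan2(o['eef_rot'][1,0],o['eef_rot'][0,0])).round(2),'F',o['wrist_force'].round(1),'w',(o['gripper_width']*94).round(1),'t',o['time'])
                                                                                                                                                                                    ^^^^^^^^^^^^^^^^^^^^^^^^^^^^^
AttributeError: 'float' object has no attribute 'round'
```

```bash
sed -i "s/(o\['gripper_width'\]\*94).round(1)/round(o['gripper_width']*94,1)/" h.py; cat led.json
python3 - <<'E'
from h import *
upd([0,0,0],0)
c=snap('wrist'); save(c,'pics/w1.png')
W=cloud(c)
q=W[(W[...,2]>.318)&(W[...,2]<.345)&(abs(W[...,0]-.573)<.05)&(abs(W[...,1]-.04)<.05)]
print(len(q), q.min(0),q.max(0)) if len(q) else 0
E
```

```text
{"p": [0.5724152423835138, 0.040367868714413, 0.375], "yaw": 100.04}cmd [0.5724 0.0404 0.375 ] 100.04 meas [0.5725 0.0392 0.3731] yaw 99.93 F [-0.5  0.1 -0.5] w 93.8 t 1.8167
1975 [0.55375607 0.01613018 0.31931884] [0.59561896 0.05762403 0.33495622]
```

View pics/w1.png

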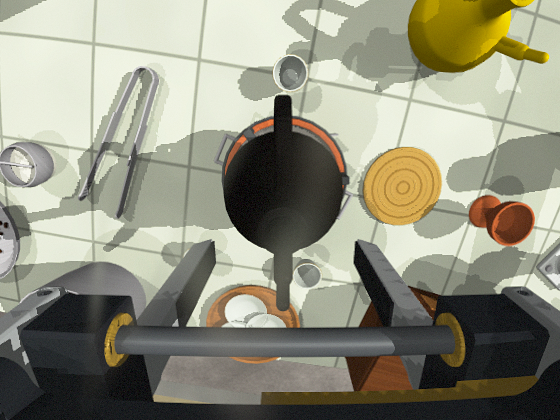

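Wrist view: the jebena sits centred between the fingers, mouth near (283,225), handle toward the top at (283,105), so I'm lowering onto the neck.

play_rows(force=40, targets=[{"rot": [0, 0, 0], "travel": [-1, 1, 20], "gripper": 94}, {"rot": [0, 0, 0], "travel": [-1, 1, 45], "gripper": 94}, {"rot": [0, 0, 0], "travel": [-1, 1, 70], "gripper": 94}, {"rot": [0, 0, 0], "travel": [-1, 1, 88], "gripper": 94}, {"rot": [0, 0, 0], "travel": [-1, 1, 88], "gripper": 70}, {"rot": [0, 0, 0], "travel": [-1, 1, 88], "gripper": 50}, {"rot": [0, 0, 0], "travel": [-1, 1, 88], "gripper": 40}, {"rot": [0, 0, 0], "travel": [-1, 1, 88], "gripper": 30}, {"rot": [0, 0, 0], "travel": [-1, 1, 88], "gripper": 20}, {"rot": [0, 0, 0], "travel": [-1, 1, 88], "gripper": 20}, {"rot": [0, 0, 0], "travel": [-1, 1, 88], "gripper": 20}, {"rot": [0, 0, 0], "travel": [-1, 1, 88], "gripper": 20}, {"rot": [0, 0, 0], "travel": [-1, 1, 88], "gripper": 20}, {"rot": [0, 0, 0], "travel": [-1, 1, 88], "gripper": 20}])

```text
time: 3.03
tool_pos: [0.5736, 0.0384, 0.2869]
eef_rot: [[-0.173, 0.985, 0.001], [0.985, 0.173, -0.001], [-0.001, 0.001, -1.0]]
wrist_force: [-0.1, -2.1, 2.1]
gripper_width: 0.428
```

Run:
```python
from h import *
upd([-1,1,88],0)
```

```text
cmd [0.5736 0.0396 0.287 ] 100.04 meas [0.5736 0.0384 0.2869] yaw 99.99 F [-0.1 -2.1  2.1] w 40.2 t 3.0333
```

play_rows(targets=[{"rot": [0, 0, 0], "travel": [0, 0, -3], "gripper": 20}, {"rot": [0, 0, 0], "travel": [0, 0, -8], "gripper": 20}, {"rot": [0, 0, 0], "travel": [0, 0, -15], "gripper": 20}, {"rot": [0, 0, 0], "travel": [0, 0, -24], "gripper": 20}, {"rot": [0, 0, 0], "travel": [0, 0, -33], "gripper": 20}, {"rot": [0, 0, 0], "travel": [0, 0, -40], "gripper": 20}, {"rot": [0, 0, 0], "travel": [0, 0, -44], "gripper": 20}, {"rot": [0, 0, 0], "travel": [0, 0, -45], "gripper": 20}, {"rot": [0, 0, 0], "travel": [0, 0, -45], "gripper": 20}])

```text
time: 3.78
tool_pos: [0.5735, 0.0392, 0.3321]
eef_rot: [[-0.174, 0.985, 0.001], [0.985, 0.174, 0.0], [-0.0, 0.001, -1.0]]
wrist_force: [-0.6, 0.4, -7.0]
gripper_width: 0.428
```

Run:
```python
from h import *
upd([0,0,-45],0)
c=snap('side'); save(c,'pics/s2.png')
plan([.568,.2725,.332],100)
```

```text
cmd [0.5736 0.0396 0.332 ] 100.04 meas [0.5735 0.0392 0.3321] yaw 100.04 F [-0.6  0.4 -7. ] w 40.2 t 3.7833
from {'p': [0.5735742643280523, 0.039557518091485874, 0.332], 'yaw': 100.04} travel [230.3  35.1   0. ] rotz 0.0 meas [0.5733 0.0392 0.3315]
```

View pics/s2.png

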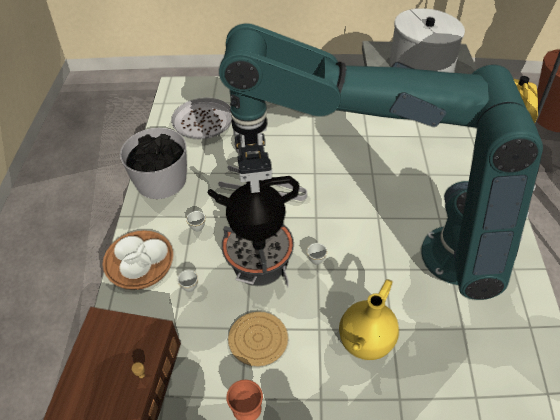

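The jebena is off the rests, upright at (255,210) in the side view, weight about 7 N. Next is carrying it to the mat.

play_rows(targets=[{"rot": [0, 0, 0], "travel": [4, 1, 0], "gripper": 20}, {"rot": [0, 0, 0], "travel": [14, 2, 0], "gripper": 20}, {"rot": [0, 0, 0], "travel": [30, 5, 0], "gripper": 20}, {"rot": [0, 0, 0], "travel": [50, 8, 0], "gripper": 20}, {"rot": [0, 0, 0], "travel": [72, 11, 0], "gripper": 20}, {"rot": [0, 0, 0], "travel": [96, 15, 0], "gripper": 20}, {"rot": [0, 0, 0], "travel": [120, 18, 0], "gripper": 20}, {"rot": [0, 0, 0], "travel": [144, 22, 0], "gripper": 20}, {"rot": [0, 0, 0], "travel": [167, 25, 0], "gripper": 20}, {"rot": [0, 0, 0], "travel": [188, 29, 0], "gripper": 20}, {"rot": [0, 0, 0], "travel": [206, 31, 0], "gripper": 20}, {"rot": [0, 0, 0], "travel": [219, 33, 0], "gripper": 20}, {"rot": [0, 0, 0], "travel": [227, 35, 0], "gripper": 20}, {"rot": [0, 0, 0], "travel": [230, 35, 0], "gripper": 20}, {"rot": [0, 0, 0], "travel": [230, 35, 0], "gripper": 20}, {"rot": [0, 0, 0], "travel": [230, 35, 0], "gripper": 20}])

```text
time: 5.17
tool_pos: [0.5678, 0.271, 0.3315]
eef_rot: [[-0.173, 0.985, 0.0], [0.985, 0.173, -0.001], [-0.001, -0.0, -1.0]]
wrist_force: [-0.5, -0.8, -6.3]
gripper_width: 0.426
```

play_rows(targets=[{"rot": [0, 0, 0], "travel": [0, 0, 4], "gripper": 20}, {"rot": [0, 0, 0], "travel": [0, 0, 14], "gripper": 20}, {"rot": [0, 0, 0], "travel": [0, 0, 28], "gripper": 20}, {"rot": [0, 0, 0], "travel": [0, 0, 44], "gripper": 20}, {"rot": [0, 0, 0], "travel": [0, 0, 62], "gripper": 20}, {"rot": [0, 0, 0], "travel": [0, 0, 80], "gripper": 20}, {"rot": [0, 0, 0], "travel": [0, 0, 98], "gripper": 20}, {"rot": [0, 0, 0], "travel": [0, 0, 116], "gripper": 20}, {"rot": [0, 0, 0], "travel": [0, 0, 132], "gripper": 20}, {"rot": [0, 0, 0], "travel": [0, 0, 146], "gripper": 20}, {"rot": [0, 0, 0], "travel": [0, 0, 157], "gripper": 20}, {"rot": [0, 0, 0], "travel": [0, 0, 164], "gripper": 20}, {"rot": [0, 0, 0], "travel": [0, 0, 168], "gripper": 20}, {"rot": [0, 0, 0], "travel": [0, 0, 170], "gripper": 20}, {"rot": [0, 0, 0], "travel": [0, 0, 170], "gripper": 20}])

```text
time: 6.42
tool_pos: [0.5679, 0.2717, 0.1617]
eef_rot: [[-0.174, 0.985, 0.001], [0.985, 0.174, 0.0], [0.0, 0.001, -1.0]]
wrist_force: [0.3, 0.2, -5.8]
gripper_width: 0.426
```

Run:
```python
from h import *
upd([230,35,0],0)
upd([0,0,170],0)
c=snap('side'); save(c,'pics/s3.png')
c=snap('top'); save(c,'pics/t3.png')
import pickle; pickle.dump(c,open('t3.pkl','wb'))
```

```text
cmd [0.5679 0.2721 0.332 ] 100.04 meas [0.5679 0.2717 0.1617] yaw 100.03 F [ 0.3  0.2 -5.8] w 40.1 t 6.4167
cmd [0.5679 0.2721 0.162 ] 100.04 meas [0.5679 0.2717 0.1617] yaw 100.03 F [ 0.3  0.2 -5.8] w 40.1 t 6.4167
```

View pics/s3.png

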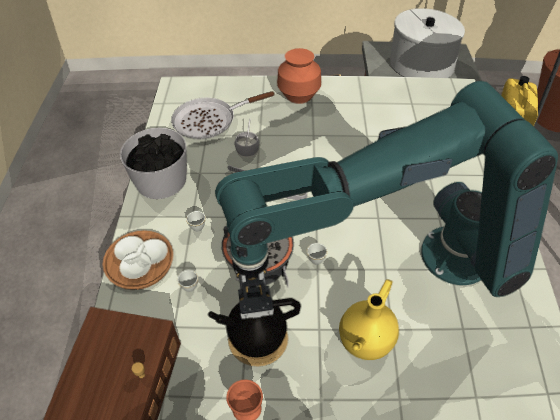

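View pics/t3.png

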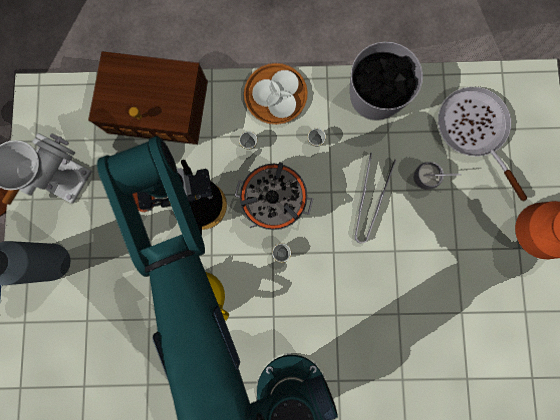

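The jebena hangs upright about 10 mm over the mat, centred. The lump is now visible at (272,197) in the top view. Lowering gently.

play_rows(targets=[{"rot": [0, 0, 0], "travel": [0, 0, 2], "gripper": 20}, {"rot": [0, 0, 0], "travel": [0, 0, 4], "gripper": 20}, {"rot": [0, 0, 0], "travel": [0, 0, 6], "gripper": 20}, {"rot": [0, 0, 0], "travel": [0, 0, 7], "gripper": 20}, {"rot": [0, 0, 0], "travel": [0, 0, 8], "gripper": 20}, {"rot": [0, 0, 0], "travel": [0, 0, 9], "gripper": 20}, {"rot": [0, 0, 0], "travel": [0, 0, 9], "gripper": 20}])

```text
time: 7.1
tool_pos: [0.5676, 0.2717, 0.1522]
eef_rot: [[-0.174, 0.985, -0.0], [0.985, 0.174, -0.0], [-0.0, -0.0, -1.0]]
wrist_force: [0.1, 0.4, -8.0]
gripper_width: 0.429
```

play_rows(targets=[{"rot": [0, 0, 0], "travel": [0, 0, 0.5], "gripper": 20}, {"rot": [0, 0, 0], "travel": [0, 0, 1], "gripper": 20}, {"rot": [0, 0, 0], "travel": [0, 0, 1], "gripper": 20}])

```text
time: 7.35
tool_pos: [0.568, 0.2718, 0.152]
eef_rot: [[-0.174, 0.985, 0.001], [0.985, 0.174, 0.0], [0.0, 0.001, -1.0]]
wrist_force: [0.6, 1.0, -5.8]
gripper_width: 0.43
```

play_rows(targets=[{"rot": [0, 0, 0], "travel": [0, 0, 0.5], "gripper": 20}, {"rot": [0, 0, 0], "travel": [0, 0, 1], "gripper": 20}, {"rot": [0, 0, 0], "travel": [0, 0, 1], "gripper": 20}])

```text
time: 7.6
tool_pos: [0.5683, 0.2717, 0.1519]
eef_rot: [[-0.174, 0.985, 0.002], [0.985, 0.174, 0.001], [0.0, 0.002, -1.0]]
wrist_force: [0.3, -2.1, -1.1]
gripper_width: 0.424
```

Contact made (force down to −1 N, z stopped). Opening gently.

play_rows(targets=[{"rot": [0, 0, 0], "travel": [0, 0, 0.3], "gripper": 42}, {"rot": [0, 0, 0], "travel": [0, 0, 0.3], "gripper": 46}, {"rot": [0, 0, 0], "travel": [0, 0, 0.3], "gripper": 54}, {"rot": [0, 0, 0], "travel": [0, 0, 0.3], "gripper": 66}, {"rot": [0, 0, 0], "travel": [0, 0, 0.3], "gripper": 80}, {"rot": [0, 0, 0], "travel": [0, 0, 0.3], "gripper": 94}, {"rot": [0, 0, 0], "travel": [0, 0, 0.3], "gripper": 94}, {"rot": [0, 0, 0], "travel": [0, 0, 0.3], "gripper": 94}])

```text
time: 8.27
tool_pos: [0.5677, 0.2719, 0.1501]
eef_rot: [[-0.174, 0.985, -0.0], [0.985, 0.174, 0.0], [0.0, 0.0, -1.0]]
wrist_force: [-0.2, 0.9, -0.5]
gripper_width: 0.877
```

play_rows(targets=[{"rot": [0, 0, 0], "travel": [0, 0, -10], "gripper": 94}, {"rot": [0, 0, 0], "travel": [0, 0, -25], "gripper": 94}, {"rot": [0, 0, 0], "travel": [0, 0, -45], "gripper": 94}, {"rot": [0, 0, 0], "travel": [0, 0, -70], "gripper": 94}, {"rot": [0, 0, 0], "travel": [0, 0, -95], "gripper": 94}, {"rot": [0, 0, 0], "travel": [0, 0, -110], "gripper": 94}, {"rot": [0, 0, 0], "travel": [0, 0, -110], "gripper": 94}])

```text
time: 8.85
tool_pos: [0.5693, 0.2724, 0.2664]
eef_rot: [[-0.174, 0.985, 0.009], [0.985, 0.174, 0.004], [0.002, 0.01, -1.0]]
wrist_force: [0.5, 0.2, 0.1]
gripper_width: 0.999
```

Run:
```python
from h import *
upd([0,0,9+1+1+.3-110],0)
plan([.552,-.262,.15],72.5)
```

```text
cmd [0.5679 0.2721 0.2607] 100.04 meas [0.5693 0.2724 0.2664] yaw 100.04 F [0.5 0.2 0.1] w 93.9 t 8.85
from {'p': [0.567941082273401, 0.2721371114782212, 0.2607], 'yaw': 100.04} travel [-523.2 -108.8  110.7] rotz 27.5 meas [0.5693 0.2724 0.2664]
```

play_rows(targets=[{"rot": [0, 0, 0], "travel": [-15, -3, 0], "gripper": 94}, {"rot": [0, 0, 2], "travel": [-45, -10, 0], "gripper": 94}, {"rot": [0, 0, 5], "travel": [-80, -17, 0], "gripper": 94}, {"rot": [0, 0, 8], "travel": [-118, -25, 0], "gripper": 94}, {"rot": [0, 0, 11], "travel": [-156, -33, 0], "gripper": 94}, {"rot": [0, 0, 14], "travel": [-194, -41, 0], "gripper": 94}, {"rot": [0, 0, 17], "travel": [-232, -49, 0], "gripper": 94}, {"rot": [0, 0, 20], "travel": [-270, -57, 0], "gripper": 94}, {"rot": [0, 0, 23], "travel": [-308, -65, 0], "gripper": 94}, {"rot": [0, 0, 25], "travel": [-346, -73, 10], "gripper": 94}, {"rot": [0, 0, 27], "travel": [-384, -81, 20], "gripper": 94}, {"rot": [0, 0, 27.5], "travel": [-420, -88, 30], "gripper": 94}, {"rot": [0, 0, 27.5], "travel": [-455, -95, 40], "gripper": 94}, {"rot": [0, 0, 27.5], "travel": [-487, -102, 50], "gripper": 94}, {"rot": [0, 0, 27.5], "travel": [-510, -106, 60], "gripper": 94}, {"rot": [0, 0, 27.5], "travel": [-523, -109, 60], "gripper": 94}, {"rot": [0, 0, 27.5], "travel": [-523, -109, 60], "gripper": 94}, {"rot": [0, 0, 27.5], "travel": [-523, -109, 60], "gripper": 94}])

```text
time: 10.35
tool_pos: [0.5508, -0.2621, 0.1995]
eef_rot: [[0.301, 0.954, -0.001], [0.954, -0.301, 0.002], [0.001, -0.002, -1.0]]
wrist_force: [0.7, 0.6, 0.6]
gripper_width: 0.997
```

Run:
```python
from h import *
import pickle
upd([-523,-109,60],27.5)
w=snap('wrist'); save(w,'pics/w4.png');pickle.dump(w,open('w4.pkl','wb'))
s=snap('side'); save(s,'pics/s4.png');pickle.dump(s,open('s4.pkl','wb'))
t=snap('top'); save(t,'pics/t4.png');pickle.dump(t,open('t4.pkl','wb'))
cv2.imwrite('pics/b4.png',cv2.resize(t['frame'][150:245,220:330,::-1],None,fx=6,fy=6,interpolation=cv2.INTER_CUBIC))
for c in (t,s):
    W=cloud(c)
    q=W[(W[...,2]>.12)&(W[...,2]<.142)&(abs(W[...,0]-.575)<.035)&(abs(W[...,1]-.04)<.035)]
    print('lump',len(q),q.min(0),q.max(0),np.median(q,0))
    q=W[(W[...,2]>.188)&(W[...,2]<.215)&(abs(W[...,0]-.57)<.05)&(abs(W[...,1]-.27)<.05)]
    print('mouth',len(q),q.min(0),q.max(0))
    q=W[(W[...,2]>.138)&(W[...,2]<.15)&(abs(W[...,0]-.575)<.12)&(abs(W[...,1]-.04)<.12)]
    a=np.degrees(np.arctan2(q[:,1]-.04,q[:,0]-.575)); print('rests',len(q),np.histogram(a,bins=36,range=(-180,180))[0])
    for lo in (-180,-60,60):
        k=(a>=lo)&(a<lo+120); print(lo, np.median(a[k]))
W=cloud(w)
q=W[(W[...,2]>0.018)&(W[...,2]<0.04)&(W[...,0]>.38)&(W[...,0]<.78)&(W[...,1]<-.15)&(W[...,1]>-.37)]
for x0 in np.arange(.4,.78,.02):
    k=q[(q[:,0]>=x0)&(q[:,0]<x0+.02)]
    if len(k): print('  %.3f'%x0,len(k),np.round(np.sort(k[:,1])[::max(1,len(k)//6)],3),k[:,2].max().round(3))
print(q[:,0].min(),q[:,0].max())
```

```text
cmd [ 0.5518 -0.2619  0.2007] 72.54 meas [ 0.5508 -0.2621  0.1995] yaw 72.48 F [0.7 0.6 0.6] w 93.8 t 10.35
lump 128 [0.55410208 0.02445647 0.12388971] [0.58875703 0.05852182 0.14049707] [0.57046821 0.04136111 0.13557051]
mouth 192 [0.54724983 0.25009277 0.19027647] [0.58904171 0.29158176 0.2025174 ]
rests 228 [ 2  2  2  4 64  5  1  0  0  0  1  0  0  0  0  8 59  1  0  0  0  0  2  0
  1  0  0  6 65  1  0  1  0  1  1  1]
-180 -134.91539676407447
-60 -15.719301716587609
60 104.55687950050503
lump 151 [0.54118486 0.00543099 0.12041751] [0.58832682 0.06376483 0.1417748 ] [0.56969051 0.0500457  0.13515872]
mouth 230 [0.54702931 0.25064563 0.18944265] [0.58820566 0.2919928  0.20506621]
rests 243 [ 2  0  1  9 58  1  0  0  1  0  0  0  0  0  0  1 61  8  0  0  1  1  1  1
  1  1  1  7 68  2  2  5  2  2  3  3]
-180 -137.44988551656803
-60 -13.348320563125547
60 105.1041726069532
  0.420 28 [-0.236 -0.233 -0.231 -0.229 -0.228 -0.226 -0.224] 0.025
  0.440 146 [-0.25  -0.245 -0.24  -0.225 -0.216 -0.211 -0.208] 0.025
  0.460 107 [-0.258 -0.254 -0.251 -0.248 -0.214 -0.212 -0.21 ] 0.025
  0.480 95 [-0.265 -0.262 -0.26  -0.221 -0.218 -0.217 -0.215] 0.025
  0.500 95 [-0.275 -0.27  -0.268 -0.265 -0.223 -0.222 -0.22 ] 0.026
  0.520 121 [-0.284 -0.28  -0.277 -0.274 -0.228 -0.226 -0.224] 0.03
  0.540 130 [-0.29  -0.286 -0.284 -0.28  -0.232 -0.23  -0.227] 0.029
  0.560 121 [-0.299 -0.294 -0.291 -0.24  -0.237 -0.235 -0.232] 0.029
  0.580 125 [-0.307 -0.302 -0.299 -0.295 -0.243 -0.241 -0.239] 0.029
  0.600 93 [-0.315 -0.312 -0.308 -0.248 -0.247 -0.245 -0.243] 0.029
  0.620 71 [-0.323 -0.32  -0.317 -0.253 -0.251 -0.249 -0.248] 0.026
  0.640 69 [-0.332 -0.328 -0.325 -0.258 -0.255 -0.254 -0.252] 0.025
  0.660 65 [-0.34  -0.336 -0.333 -0.33  -0.261 -0.259 -0.258] 0.025
  0.680 63 [-0.347 -0.343 -0.341 -0.338 -0.265 -0.263 -0.261] 0.027
  0.700 33 [-0.271 -0.27  -0.269 -0.268 -0.268 -0.267 -0.266] 0.027
0.4373704743658473 0.7197425899369951
```

View pics/w4.png

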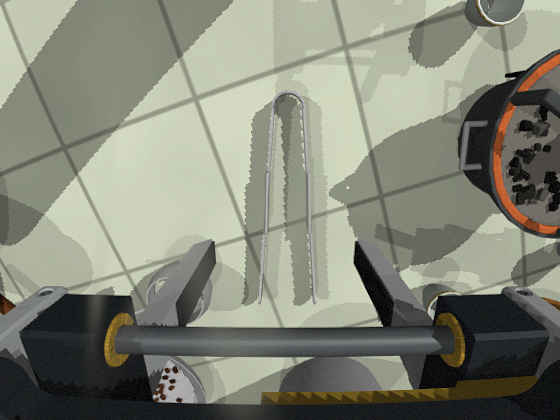

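View pics/b4.png

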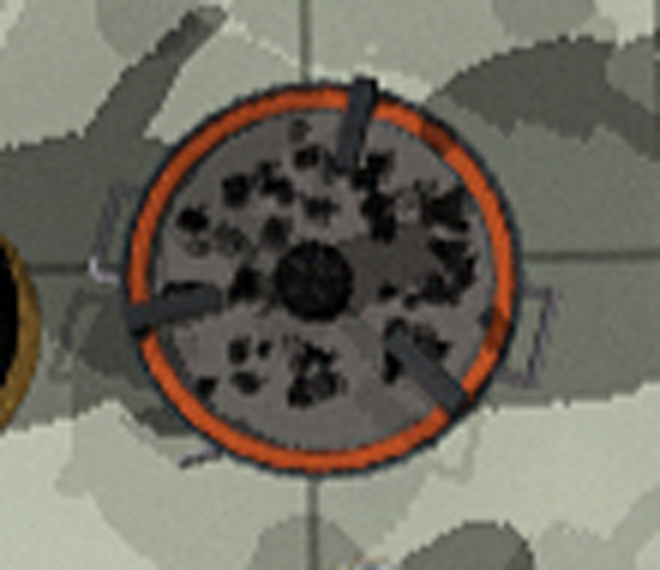

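View pics/s4.png

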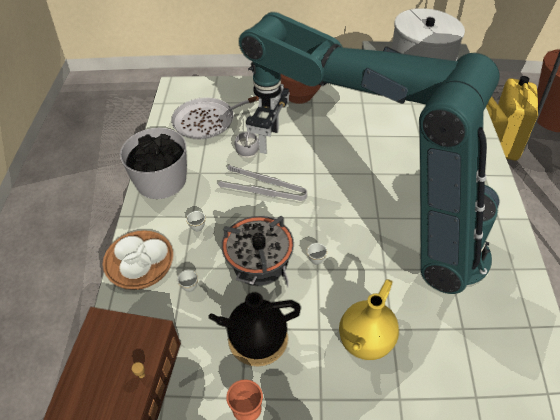

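Run:
```python
from h import *
import pickle
for nm in ('w4','t4'):
    w=pickle.load(open(nm+'.pkl','rb')); W=cloud(w)
    q=W[(W[...,2]>0.015)&(W[...,2]<0.034)&(W[...,0]>.38)&(W[...,0]<.78)&(W[...,1]<-.17)&(W[...,1]>-.36)]
    # split by line
    mid=lambda x:-.2335-(x-.46)*.315
    L=q[(q[:,1]>mid(q[:,0]))&(q[:,0]>.47)]; R=q[(q[:,1]<mid(q[:,0]))&(q[:,0]>.47)]
    lf=np.polyfit(L[:,0],L[:,1],1); rf=np.polyfit(R[:,0],R[:,1],1)
    a=(np.arctan(lf[0])+np.arctan(rf[0]))/2; print(nm,'yaw',np.degrees(a),'open',np.degrees(np.arctan(lf[0])-np.arctan(rf[0])))
    u=np.array([np.cos(a),np.sin(a)]); n=np.array([-u[1],u[0]])
    s=q[:,:2]@u; v=q[:,:2]@n
    print('bow s',np.sort(s)[:5].round(4),'tip L',np.sort(L[:,:2]@u)[-5:].round(4),'tip R',np.sort(R[:,:2]@u)[-5:].round(4))
    sg=np.sort(s)[2]+.134; sg2=(np.sort(L[:,:2]@u)[-3]+np.sort(R[:,:2]@u)[-3])/2-.154
    hi=q[q[:,2]>.0265]; sh=hi[:,:2]@u; print('plates s',np.percentile(sh,[3,50,97]).round(4))
    print('sg',sg,sg2)
    for S in (sg,sg2):
        k=abs(s-S)<.01; vv=v[k]; c=(vv.min()+vv.max())/2; print('width',vv.max()-vv.min(),'grip',u*S+n*c)
```

```text
w4 yaw -17.665846891349815 open 9.076387972929323
bow s [0.4858 0.4859 0.4859 0.4859 0.486 ] tip L [0.7639 0.7648 0.7648 0.7667 0.7681] tip R [0.7652 0.7662 0.768  0.7682 0.7688]
plates s [0.5835 0.6167 0.6582]
sg 0.6199276312176738 0.6123895851733417
width 0.056910701283757005 grip [ 0.56683478 -0.26303955]
width 0.0565975156872511 grip [ 0.55965358 -0.26074772]
t4 yaw -17.501635354519244 open 8.840588552598609
bow s [0.5058 0.5115 0.5144 0.5178 0.5186] tip L [0.7614 0.7636 0.765  0.7668 0.7684] tip R [0.7471 0.7531 0.7582 0.763  0.7675]
plates s [0.5307 0.5988 0.751 ]
sg 0.648411346282337 0.6076052963869568Traceback (most recent call last):
  File "<stdin>", line 18, in <module>
    return umr_minimum(a, axis, None, out, keepdims, initial, where)
ValueError: zero-size array to reduction operation minimum which has no identity
```

Run:
```python
from h import *
plan([.565,-.262,.0055],72.4)
```

```text
from {'p': [0.5517878279478811, -0.2618564019418344, 0.2007], 'yaw': 72.54} travel [  3.8  12.6 195.2] rotz 0.1 meas [ 0.552  -0.2608  0.2012]
```

play_rows(force=20, targets=[{"rot": [0, 0, 0], "travel": [1, 4, 15], "gripper": 94}, {"rot": [0, 0, 0], "travel": [3, 9, 40], "gripper": 94}, {"rot": [0, 0, 0], "travel": [3, 12.5, 70], "gripper": 94}, {"rot": [0, 0, 0], "travel": [3, 12.5, 100], "gripper": 94}, {"rot": [0, 0, 0], "travel": [3, 12.5, 130], "gripper": 94}, {"rot": [0, 0, 0], "travel": [3, 12.5, 155], "gripper": 94}, {"rot": [0, 0, 0], "travel": [3, 12.5, 172], "gripper": 94}, {"rot": [0, 0, 0], "travel": [3, 12.5, 184], "gripper": 94}, {"rot": [0, 0, 0], "travel": [3, 12.5, 191], "gripper": 94}, {"rot": [0, 0, 0], "travel": [3, 12.5, 195], "gripper": 94}, {"rot": [0, 0, 0], "travel": [3, 12.5, 195], "gripper": 94}])

```text
time: 11.42
tool_pos: [0.5648, -0.2627, 0.0055]
eef_rot: [[0.299, 0.954, 0.001], [0.954, -0.299, -0.0], [0.0, 0.001, -1.0]]
wrist_force: [0.2, -0.1, 0.3]
gripper_width: 1.001
```

Run:
```python
from h import *
upd([3,12.5,195],0)
c=snap('wrist'); save(c,'pics/w5.png')
```

```text
cmd [ 0.5646 -0.2627  0.0057] 72.54 meas [ 0.5648 -0.2627  0.0055] yaw 72.59 F [ 0.2 -0.1  0.3] w 94.1 t 11.4167
```

View pics/w5.png

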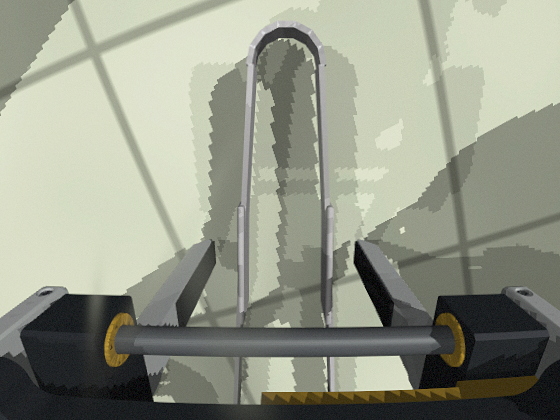

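The tongs lie centred between the fingers, with the grip plates (y 205–310 in the picture) at the pads. Closing part way to 50 mm.

play_rows(force=30, targets=[{"rot": [0, 0, 0], "travel": [0, 0, 2], "gripper": 80}, {"rot": [0, 0, 0], "travel": [0, 0, 2], "gripper": 68}, {"rot": [0, 0, 0], "travel": [0, 0, 2], "gripper": 60}, {"rot": [0, 0, 0], "travel": [0, 0, 2], "gripper": 55}, {"rot": [0, 0, 0], "travel": [0, 0, 2], "gripper": 50}, {"rot": [0, 0, 0], "travel": [0, 0, 2], "gripper": 50}, {"rot": [0, 0, 0], "travel": [0, 0, 2], "gripper": 50}, {"rot": [0, 0, 0], "travel": [0, 0, 2], "gripper": 50}, {"rot": [0, 0, 0], "travel": [0, 0, 2], "gripper": 50}])

```text
time: 12.22
tool_pos: [0.5646, -0.263, 0.0034]
eef_rot: [[0.3, 0.954, 0.001], [0.954, -0.3, 0.0], [0.0, 0.001, -1.0]]
wrist_force: [0.7, 1.0, 0.7]
gripper_width: 0.535
```

Run:
```python
from h import *
upd([0,0,2],0)
```

```text
cmd [ 0.5646 -0.2627  0.0037] 72.54 meas [ 0.5646 -0.263   0.0034] yaw 72.55 F [0.7 1.  0.7] w 50.3 t 12.2167
```

play_rows(targets=[{"rot": [0, 0, 0], "travel": [0, 0, -4], "gripper": 50}, {"rot": [0, 0, 0], "travel": [0, 0, -12], "gripper": 50}, {"rot": [0, 0, 0], "travel": [0, 0, -25], "gripper": 50}, {"rot": [0, 0, 0], "travel": [0, 0, -45], "gripper": 50}, {"rot": [0, 0, 0], "travel": [0, 0, -67], "gripper": 50}, {"rot": [0, 0, 0], "travel": [0, 0, -90], "gripper": 50}, {"rot": [0, 0, 0], "travel": [0, 0, -115], "gripper": 50}, {"rot": [0, 0, 0], "travel": [0, 0, -140], "gripper": 50}, {"rot": [0, 0, 0], "travel": [0, 0, -165], "gripper": 50}, {"rot": [0, 0, 0], "travel": [0, 0, -185], "gripper": 50}, {"rot": [0, 0, 0], "travel": [0, 0, -196], "gripper": 50}, {"rot": [0, 0, 0], "travel": [0, 0, -200], "gripper": 50}, {"rot": [0, 0, 0], "travel": [0, 0, -200], "gripper": 50}])

```text
time: 13.3
tool_pos: [0.5647, -0.2634, 0.2047]
eef_rot: [[0.3, 0.954, 0.002], [0.954, -0.3, -0.001], [-0.001, 0.002, -1.0]]
wrist_force: [0.2, 0.3, -0.4]
gripper_width: 0.537
```

Run:
```python
from h import *
import pickle
upd([0,0,-200],0)
c=snap('wrist'); save(c,'pics/w6.png');pickle.dump(c,open('w6.pkl','wb'))
c=snap('side'); save(c,'pics/s6.png');pickle.dump(c,open('s6.pkl','wb'))
plan([.4449,.0747,.2037],75)
```

```text
cmd [ 0.5646 -0.2627  0.2037] 72.54 meas [ 0.5647 -0.2634  0.2047] yaw 72.54 F [ 0.2  0.3 -0.4] w 50.4 t 13.3
from {'p': [0.5646120307986973, -0.26274512081814816, 0.2037], 'yaw': 72.54} travel [ 286.  -215.4    0. ] rotz -2.5 meas [ 0.5638 -0.2628  0.2017]
```

View pics/w6.png

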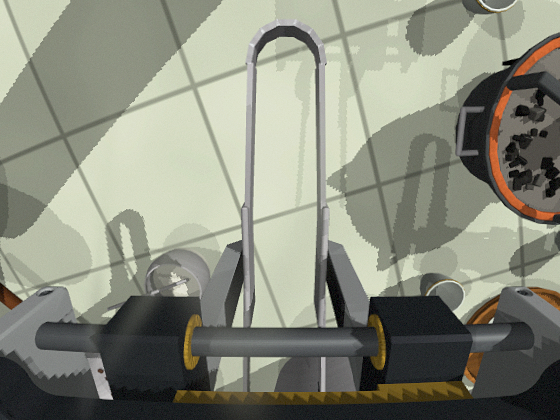

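View pics/s6.png

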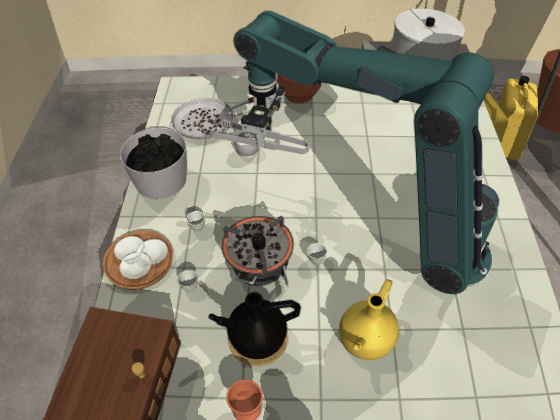

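The tongs are lifted and level in the fingers: bow at (287,30) in the wrist view, tongs at (265,140) in the side view. Now to a point above the burner, jaws over the lump.

play_rows(targets=[{"rot": [0, 0, 0], "travel": [4, -3, 0], "gripper": 50}, {"rot": [0, 0, 0], "travel": [14, -10, 0], "gripper": 50}, {"rot": [0, 0, 0], "travel": [30, -22, 0], "gripper": 50}, {"rot": [0, 0, -0.5], "travel": [50, -38, 0], "gripper": 50}, {"rot": [0, 0, -1], "travel": [72, -54, 0], "gripper": 50}, {"rot": [0, 0, -1.5], "travel": [94, -71, 0], "gripper": 50}, {"rot": [0, 0, -2], "travel": [117, -88, 0], "gripper": 50}, {"rot": [0, 0, -2.5], "travel": [140, -105, 0], "gripper": 50}, {"rot": [0, 0, -2.5], "travel": [163, -123, 0], "gripper": 50}, {"rot": [0, 0, -2.5], "travel": [186, -140, 0], "gripper": 50}, {"rot": [0, 0, -2.5], "travel": [208, -157, 0], "gripper": 50}, {"rot": [0, 0, -2.5], "travel": [230, -173, 0], "gripper": 50}, {"rot": [0, 0, -2.5], "travel": [250, -188, 0], "gripper": 50}, {"rot": [0, 0, -2.5], "travel": [267, -201, 0], "gripper": 50}, {"rot": [0, 0, -2.5], "travel": [279, -210, 0], "gripper": 50}, {"rot": [0, 0, -2.5], "travel": [286, -215, 0], "gripper": 50}, {"rot": [0, 0, -2.5], "travel": [286, -215, 0], "gripper": 50}, {"rot": [0, 0, -2.5], "travel": [286, -215, 0], "gripper": 50}])

```text
time: 14.9
tool_pos: [0.4446, 0.0743, 0.2028]
eef_rot: [[0.257, 0.966, -0.001], [0.966, -0.257, -0.0], [-0.001, -0.0, -1.0]]
wrist_force: [-0.6, 0.3, -1.2]
gripper_width: 0.534
```

Run:
```python
from h import *
import pickle
upd([286,-215,0],-2.5)
for n in ('top','side','wrist'):
    c=snap(n); save(c,f'pics/{n}7.png');pickle.dump(c,open(f'{n}7.pkl','wb'))
    if n!='wrist':
        W=cloud(c)
        q=W[(W[...,2]>.195)&(W[...,2]<.24)&(W[...,0]>.5)&(W[...,0]<.66)&(abs(W[...,1]-.04)<.07)]
        for x0 in np.arange(.5,.66,.02):
            k=q[(q[:,0]>=x0)&(q[:,0]<x0+.02)]
            if len(k): print(n,'  %.3f'%x0,len(k),np.round(np.sort(k[:,1])[::max(1,len(k)//6)],3),k[:,2].min().round(3),k[:,2].max().round(3))
        print(q[:,0].max())
t=pickle.load(open('top7.pkl','rb'))
cv2.imwrite('pics/b7.png',cv2.resize(t['frame'][130:270,200:360,::-1],None,fx=5,fy=5,interpolation=cv2.INTER_CUBIC))
s=pickle.load(open('side7.pkl','rb'))
cv2.imwrite('pics/c7.png',cv2.resize(s['frame'][170:290,190:340,::-1],None,fx=5,fy=5,interpolation=cv2.INTER_CUBIC))
```

```text
cmd [0.4453 0.0746 0.2037] 75.04 meas [0.4446 0.0743 0.2028] yaw 75.1 F [-0.6  0.3 -1.2] w 50.2 t 14.9
top   0.500 4 [0.025 0.025 0.025 0.026] 0.206 0.223
top   0.520 19 [0.017 0.02  0.022 0.023 0.076 0.078 0.08 ] 0.21 0.227
top   0.540 31 [0.011 0.014 0.017 0.071 0.074 0.075 0.077] 0.2 0.225
top   0.560 30 [0.006 0.008 0.011 0.067 0.069 0.071] 0.204 0.229
top   0.580 18 [0.003 0.063 0.065 0.066 0.067 0.068] 0.207 0.227
top   0.600 1 [0.063] 0.217 0.217
0.6007804057513269
side   0.500 90 [0.024 0.029 0.031 0.082 0.084 0.086] 0.202 0.227
side   0.520 95 [0.016 0.022 0.024 0.027 0.08  0.081 0.083] 0.2 0.227
side   0.540 94 [0.01  0.015 0.017 0.021 0.074 0.077 0.079] 0.202 0.228
side   0.560 95 [0.001 0.009 0.01  0.014 0.07  0.072 0.074] 0.2 0.229
side   0.580 56 [0.002 0.063 0.065 0.066 0.067 0.068 0.07 ] 0.204 0.227
side   0.600 1 [0.066] 0.211 0.211
0.6001356398945085
```

View pics/b7.png

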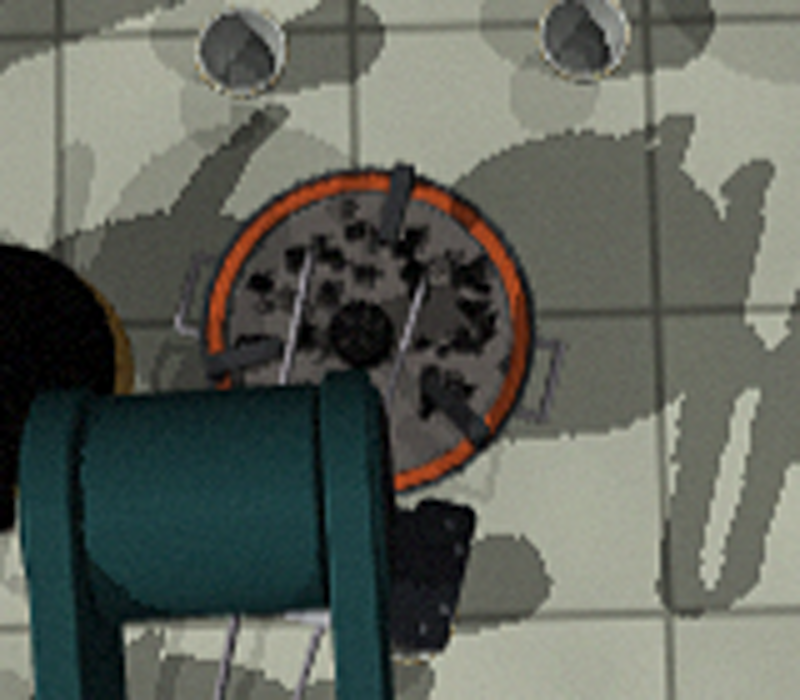

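View pics/c7.png

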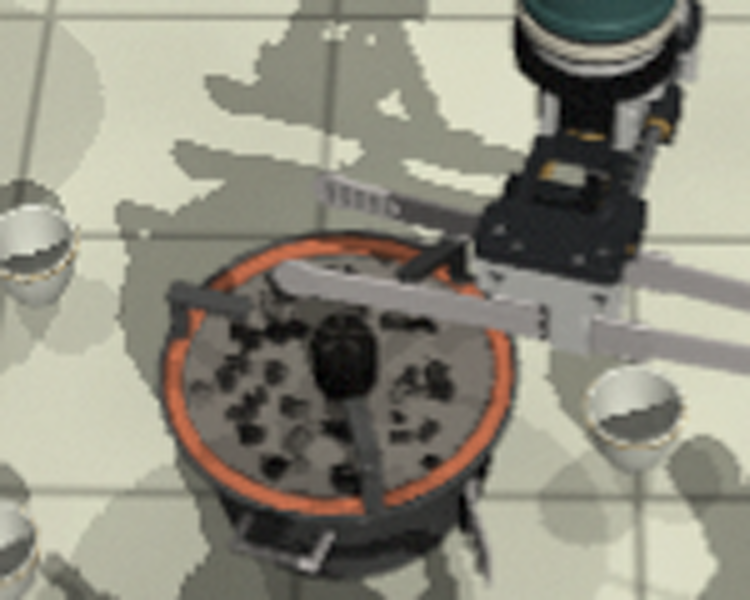

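Jaws straddle the lump laterally, with their centre line about 1 mm off and about 4 mm too far ahead. Burner gap yaw of −15° matches the tongs. I'll lower with the jaw centre at z≈0.124, so the 28 mm tall grip plates clear the 105 mm rim.

play_rows(targets=[{"rot": [0, 0, 0], "travel": [0, -2, 6], "gripper": 48}, {"rot": [0, 0, 0], "travel": [0, -4, 16], "gripper": 48}, {"rot": [0, 0, 0], "travel": [0, -4, 28], "gripper": 48}, {"rot": [0, 0, 0], "travel": [0, -4, 40], "gripper": 48}, {"rot": [0, 0, 0], "travel": [0, -4, 52], "gripper": 48}, {"rot": [0, 0, 0], "travel": [0, -4, 62], "gripper": 48}, {"rot": [0, 0, 0], "travel": [0, -4, 70], "gripper": 48}, {"rot": [0, 0, 0], "travel": [0, -4, 77], "gripper": 48}, {"rot": [0, 0, 0], "travel": [0, -4, 83], "gripper": 48}, {"rot": [0, 0, 0], "travel": [0, -4, 87], "gripper": 48}, {"rot": [0, 0, 0], "travel": [0, -4, 90], "gripper": 48}, {"rot": [0, 0, 0], "travel": [0, -4, 90], "gripper": 48}])

```text
time: 16.05
tool_pos: [0.441, 0.0753, 0.1127]
eef_rot: [[0.258, 0.966, -0.001], [0.966, -0.258, 0.0], [-0.0, -0.001, -1.0]]
wrist_force: [-0.1, 0.6, -1.4]
gripper_width: 0.514
```

Run:
```python
from h import *
upd([0,-4,90],0)
for n in ('top','side','wrist'):
    c=snap(n); save(c,f'pics/{n}8.png')
    if n=='top': cv2.imwrite('pics/b8.png',cv2.resize(c['frame'][150:250,220:340,::-1],None,fx=6,fy=6,interpolation=cv2.INTER_CUBIC))
    if n=='side': cv2.imwrite('pics/c8.png',cv2.resize(c['frame'][190:290,200:330,::-1],None,fx=6,fy=6,interpolation=cv2.INTER_CUBIC))
```

```text
cmd [0.4415 0.0756 0.1137] 75.04 meas [0.441  0.0753 0.1127] yaw 75.05 F [-0.1  0.6 -1.4] w 48.3 t 16.05
```

View pics/b8.png

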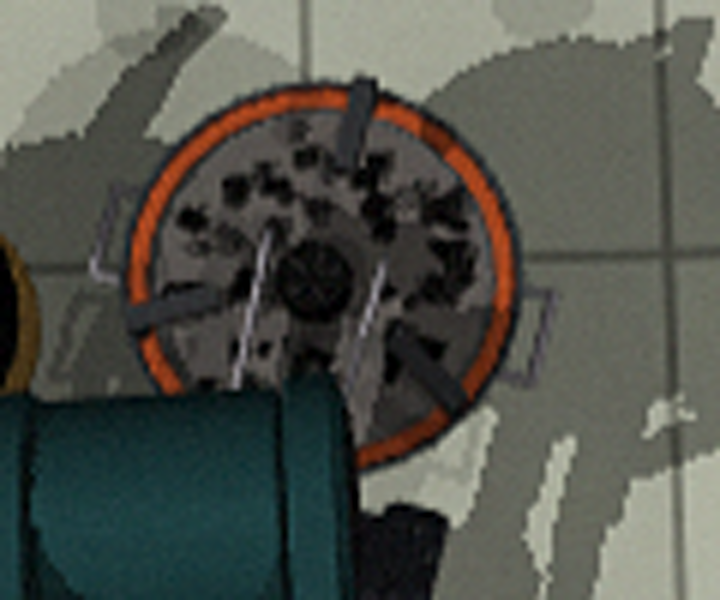

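View pics/c8.png

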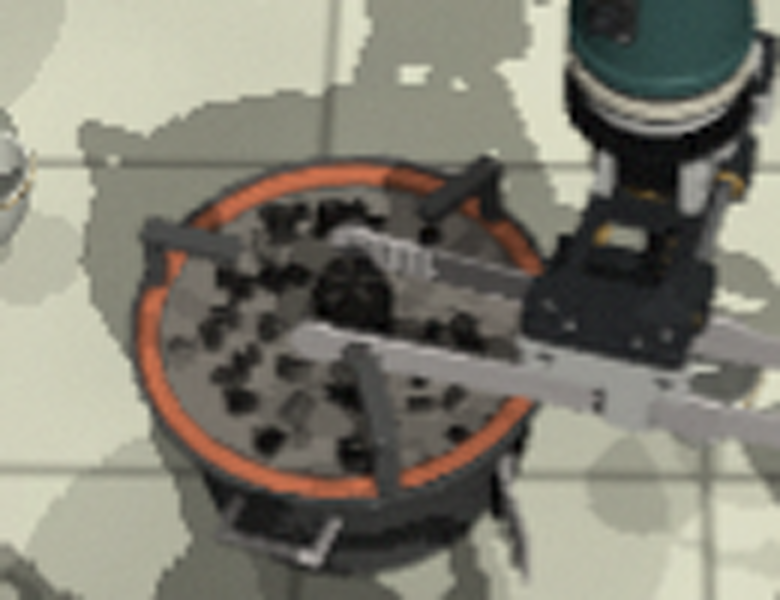

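Top crop: lump at (317,278), jaw tips at (268,235) and (382,265). That is laterally centred, but the tips are only 15 mm past the lump's centre, so I go 8 mm forward and then nip.

play_rows(force=35, targets=[{"rot": [0, 0, 0], "travel": [0, 2, 0], "gripper": 48}, {"rot": [0, 0, 0], "travel": [0, 5, 0], "gripper": 48}, {"rot": [0, 0, 0], "travel": [0, 8, 0], "gripper": 48}, {"rot": [0, 0, 0], "travel": [0, 8, 0], "gripper": 48}, {"rot": [0, 0, 0], "travel": [0, 8, 0], "gripper": 46}, {"rot": [0, 0, 0], "travel": [0, 8, 0], "gripper": 44}, {"rot": [0, 0, 0], "travel": [0, 8, 0], "gripper": 42}, {"rot": [0, 0, 0], "travel": [0, 8, 0], "gripper": 40}, {"rot": [0, 0, 0], "travel": [0, 8, 0], "gripper": 38}, {"rot": [0, 0, 0], "travel": [0, 8, 0], "gripper": 35}, {"rot": [0, 0, 0], "travel": [0, 8, 0], "gripper": 30}, {"rot": [0, 0, 0], "travel": [0, 8, 0], "gripper": 25}, {"rot": [0, 0, 0], "travel": [0, 8, 0], "gripper": 25}, {"rot": [0, 0, 0], "travel": [0, 8, 0], "gripper": 25}, {"rot": [0, 0, 0], "travel": [0, 8, 0], "gripper": 25}])

```text
time: 17.45
tool_pos: [0.4489, 0.0732, 0.1132]
eef_rot: [[0.258, 0.966, -0.0], [0.966, -0.258, 0.0], [0.0, -0.0, -1.0]]
wrist_force: [0.9, 1.1, -0.9]
gripper_width: 0.431
```

Run:
```python
from h import *
upd([0,8,0],0)
for n in ('top','side'):
    c=snap(n); save(c,f'pics/{n}9.png')
    if n=='top': a=cv2.resize(c['frame'][160:240,230:320,::-1],None,fx=4.4,fy=4.4,interpolation=cv2.INTER_CUBIC)
    if n=='side': b=cv2.resize(c['frame'][200:280,210:300,::-1],None,fx=4.4,fy=4.4,interpolation=cv2.INTER_CUBIC)
cv2.imwrite('pics/ab9.png',np.hstack([a,b]))
```

```text
cmd [0.4492 0.0736 0.1137] 75.04 meas [0.4489 0.0732 0.1132] yaw 75.04 F [ 0.9  1.1 -0.9] w 40.5 t 17.45
```

View pics/ab9.png

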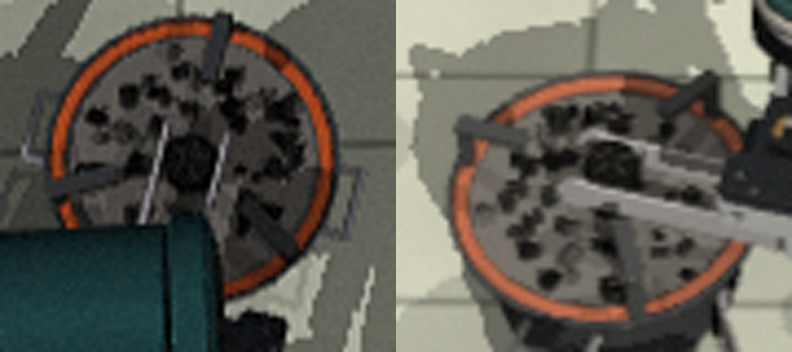

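Stopped at 40.5 mm, which matches a 36–37 mm lump between the jaws. Lifting slowly.

play_rows(targets=[{"rot": [0, 0, 0], "travel": [0, 0, -1], "gripper": 25}, {"rot": [0, 0, 0], "travel": [0, 0, -3], "gripper": 25}, {"rot": [0, 0, 0], "travel": [0, 0, -6], "gripper": 25}, {"rot": [0, 0, 0], "travel": [0, 0, -11], "gripper": 25}, {"rot": [0, 0, 0], "travel": [0, 0, -17], "gripper": 25}, {"rot": [0, 0, 0], "travel": [0, 0, -24], "gripper": 25}, {"rot": [0, 0, 0], "travel": [0, 0, -32], "gripper": 25}, {"rot": [0, 0, 0], "travel": [0, 0, -41], "gripper": 25}, {"rot": [0, 0, 0], "travel": [0, 0, -50], "gripper": 25}, {"rot": [0, 0, 0], "travel": [0, 0, -60], "gripper": 25}, {"rot": [0, 0, 0], "travel": [0, 0, -70], "gripper": 25}, {"rot": [0, 0, 0], "travel": [0, 0, -80], "gripper": 25}, {"rot": [0, 0, 0], "travel": [0, 0, -89], "gripper": 25}, {"rot": [0, 0, 0], "travel": [0, 0, -97], "gripper": 25}, {"rot": [0, 0, 0], "travel": [0, 0, -103], "gripper": 25}, {"rot": [0, 0, 0], "travel": [0, 0, -107], "gripper": 25}, {"rot": [0, 0, 0], "travel": [0, 0, -110], "gripper": 25}, {"rot": [0, 0, 0], "travel": [0, 0, -110], "gripper": 25}, {"rot": [0, 0, 0], "travel": [0, 0, -110], "gripper": 25}, {"rot": [0, 0, 0], "travel": [0, 0, -110], "gripper": 25}])

```text
time: 19.22
tool_pos: [0.4487, 0.0731, 0.2226]
eef_rot: [[0.258, 0.966, -0.001], [0.966, -0.258, 0.0], [-0.0, -0.001, -1.0]]
wrist_force: [0.0, 0.4, -1.7]
gripper_width: 0.427
```

Run:
```python
from h import *
upd([0,0,-110],0)
for n in ('top','side'):
    c=snap(n); save(c,f'pics/{n}10.png')
    W=cloud(c); g=c['frame'].max(-1)
    q=W[(g<60)&(W[...,2]>.18)&(W[...,2]<.27)&(abs(W[...,0]-.57)<.04)&(abs(W[...,1]-.04)<.04)]
    if len(q): print(n,'lump',len(q),q.min(0),q.max(0),np.median(q,0))
    q=W[(W[...,2]>.188)&(W[...,2]<.215)&(abs(W[...,0]-.57)<.05)&(abs(W[...,1]-.27)<.05)]
    if len(q): print('mouth',len(q),q.min(0),q.max(0))
    if n=='top': a=cv2.resize(c['frame'][150:250,220:320,::-1],None,fx=4,fy=4,interpolation=cv2.INTER_CUBIC)
    if n=='side': b=cv2.resize(c['frame'][180:280,210:310,::-1],None,fx=4,fy=4,interpolation=cv2.INTER_CUBIC)
cv2.imwrite('pics/ab10.png',np.hstack([a,b]))
```

```text
cmd [0.4492 0.0736 0.2237] 75.04 meas [0.4487 0.0731 0.2226] yaw 75.04 F [ 0.   0.4 -1.7] w 40.1 t 19.2167
top lump 188 [0.5379311  0.01275063 0.21110864] [0.60201573 0.06576062 0.24954142] [0.56826974 0.04063652 0.24384472]
mouth 190 [0.54726554 0.25036714 0.19102813] [0.58890829 0.29111204 0.20234069]
side lump 141 [0.55426331 0.013593   0.20894525] [0.58730468 0.05851875 0.25179709] [0.56981714 0.04516738 0.24486131]
mouth 232 [0.54665191 0.25130624 0.18820134] [0.58813496 0.29217213 0.2048523 ]
```

View pics/ab10.png

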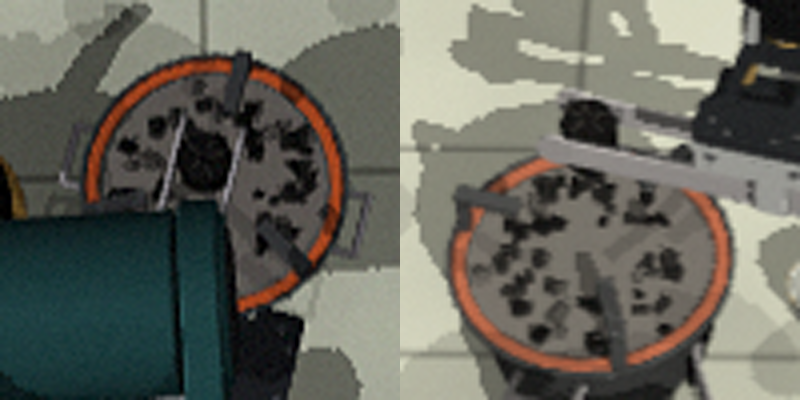

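View pics/side10.png

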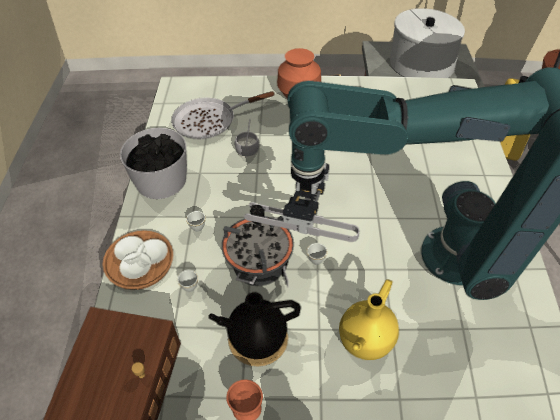

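The lump is held at (255,212) in the side view with its top at z≈0.246, so its centre is about 85 mm above the rests. The jebena is upright on the mat and the cups are untouched. Handing in.

play_rows(targets=[{"rot": [0, 0, 0], "travel": [0, 0, 0], "gripper": 25}, {"rot": [0, 0, 0], "travel": [0, 0, 0], "gripper": 25}, {"rot": [0, 0, 0], "travel": [0, 0, 0], "gripper": 25}])

```text
time: 19.57
tool_pos: [0.4489, 0.0732, 0.223]
eef_rot: [[0.258, 0.966, -0.0], [0.966, -0.258, 0.0], [0.0, -0.0, -1.0]]
wrist_force: [0.6, 0.2, -1.5]
gripper_width: 0.426
```

```bash
python3 -c "
from h import *
print(job.close_job())"
```

```text
the job is handed in; nothing more can be done
None
```

The job is handed in at 19.6 s of the 56 s allowed, with the lump held up in the tongs. No verdict was reported, so success is my reading of the last checks.

- **Jebena:** I lifted it by its neck, kept it upright and set it down gently. The last pictures put its mouth at (0.568, 0.271) against a mat centre of about (0.568, 0.272), standing upright.
- **Tongs and lump:** I gripped the tongs at their plates and lowered the open jaws through the gap facing the robot. They nipped the lump at 40.5 mm over the arms, which fits a 36 mm stub. At hand-in the lump's centre was at z ≈ 0.228, about 85 mm above the pot rests, and the opening was steady at 40 mm.
- **Other things:** the cups, sugar bowl and incense burner look unmoved by eye in the side picture; I did not measure them again. Tongs clear of the burner and jebena is also from the pictures.
- **Disagreement:** the depth estimate of how far ahead the jaws sat was about 9 mm off from the top picture. I trusted the picture and moved 8 mm forward before nipping.

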